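# Lower the ratchet lamp over the specimen

## Task

Bring the ratchet lamp down over the specimen, only pressing and pushing with the fingertips, lifting and carrying nothing: press the red end of the pawl down until it clicks free, then push the lamp down past the teeth, all the way to its lower stop, and finally press the yellow end of the pawl down so that it latches the lamp there. Leave the dish and everything else on the bench standing where they are.

Things in the scene. Friction and masses are not known exactly. Their poses are not given: they have to be found in the camera images.
- stand: lamp stand screwed to the bench: grey base plate 315 x 120 x 12 mm with two white cheek plates. Origin on the bench below the boom's hinge axis; its x axis points level along the boom towards the lamp (plate from x = -100 to +215 mm, y = -60 to +60 mm), z up. The hinge axis runs along y, 115 mm above the bench. Total height with the boom down is about 170 mm (pawl latched), 190 mm (pawl free)
- boom (a joint): angle of the lamp boom above level, rad: 0 = fully down on its lower stop (level), grows as it rises, starts between 0.45 and 0.75. Blocked in steps of 0.30 rad by the pawl while that is latched (it can sink at most one step, then stops hard). With the pawl free it stays where it is left (stiff hinge) and takes about 2 to 5 N at the lamp to move down. No spring
- boom_hinge (a point): point on the hinge axis of the boom, mid-width, 115 mm above the bench
- lamp_top (a point): centre of the blue push pad (44 mm across) on the flat top of the round white lamp head (68 mm across, 26 mm thick) at the end of the boom; 165 mm out from the hinge axis and 15 mm above the boom's centre line, so it lies 130 mm above the bench when the boom is down. It swings about the hinge with the boom, and the top tilts with it (level when down)
- pawl (a joint): angle of the see-saw pawl, rad: 0 = latched (yellow end down, its nose between the ratchet teeth), up to about 0.1 when its nose rests on a tooth, 0.4 = free (red end down, end stop). Over-centre spring: past 0.2 it snaps on to the nearer end by itself and stays there. About 3 to 5 N on either end turns it over
- red_pad (a point): centre of the top face of the red pad (28 x 30 mm), the pawl's release end, 55 mm from its pivot on the side away from the lamp and 20 mm above the pivot's line. Level with its top about 170 mm above the bench when latched; pressing it down (about 22 mm) frees the pawl. Pivot: 58 mm from the hinge on the side away from the lamp (stand x = -58 mm), 149.5 mm above the bench
- yellow_pad (a point): centre of the top face of the yellow pad (28 x 30 mm), the pawl's other end, 55 mm from the pivot towards the lamp, just above the toothed wheel. It stands about 22 mm higher when the pawl is free; pressing it down latches the pawl again
- dish: bystander: clear round specimen dish with a reddish specimen, 60 mm across, 14 mm high, standing on the stand's base plate below the lamp; origin under its centre
- objective: bystander: steel microscope objective standing upright on the stand's base plate beside the boom, 24 mm across, 36 mm high; origin under its centre
- slide_box: bystander: flat wooden slide box 100 x 160 x 35 mm; origin under its centre
- oil_bottle: bystander: small amber bottle 32 mm across, 70 mm high, black cap; origin under its centre
- specimen_jar: bystander: green glass jar 60 mm across, 85 mm high, white lid; origin under its centre
- eyepiece: bystander: black and silver eyepiece standing upright, 34 mm across, 58 mm high; origin under its centre
- lens_brush: bystander: small lens brush lying flat, 150 mm long
- filter_case: bystander: flat blue plastic case 60 x 60 x 20 mm; origin under its centre

How it is judged (in metres and radians):
On the way, in this order (a step that is already met when the one before it is completed fails the run):
1. the pawl is pressed free while the lamp is still up (value of joint pawl above 0.3 rad and value of joint boom above 0.2 rad), for 0.2 s.
2. the lamp is pushed down to its lower stop (value of joint boom below 0.05 rad), for 0.2 s.
3. the pawl is pressed back and latches (value of joint each of pawl, boom below 0.06 rad), for 0.2 s.
At the end, for the whole second after the job is handed in: the boom is down on its lower stop (within 0.06 rad), the pawl is latched (below 0.06 rad), both at rest, and nothing else has been moved (all of step 3 and velocity of joint boom between -0.05 and 0.05 rad/s and velocity of joint pawl between -0.05 and 0.05 rad/s); the robot touches nothing.
It fails at once if the lamp is lifted above its starting range instead of being pushed down (boom above 0.85 rad) (value of joint boom above 0.85 rad).
It fails at once if a bystander (dish, objective) is lifted, carried or shoved more than 20 mm (distance of any of dish, objective from where it was at the start of the episode above 0.02 m).
It fails at once if a bystander (slide box, oil bottle, specimen jar, eyepiece, lens brush, filter case) is lifted, carried or shoved more than 20 mm (distance of any of slide_box, oil_bottle, specimen_jar, eyepiece, lens_brush, filter_case from where it was at the start of the episode above 0.02 m).
It also fails if it takes over 58 s, if anything falls off the work surface, if the arm or the gripper's body presses on something with over 40 N, if the wrist force passes 120 N, or if a joint passes its speed limit or range.

## Robot

A 7-joint arm with a two-finger parallel gripper is mounted at the origin on the work surface. World frame = base frame: x ahead of the robot, y to its left, z up, the work surface at z = 0. Lengths are in m, angles in degrees, forces in N, time in s.
With the tool pointing down it reaches from about 0.4 to 0.925 m from the base axis. Payload 4.1 kg.
Tool frame: the origin (TCP) lies at the very end of the fingers, on their centre line; the grasp point (between the pads) lies 19 mm behind it; x points along the fingers, z is the direction in which the jaws open and shut, and the axes are right-handed (so a half turn about x gives the same grasp; the last joint's range is limited). The gripper opens to 85 mm and grips with 20 to 120 N. Pads are 22 mm wide; open, the fingers measure 114 mm over their backs; the gripper's body (76 mm by 85 mm) begins 54 mm behind the grasp point. The pads swing forward as they close: fully open they stand 13 mm farther back than shut.
Start: joints at [-77.521, 22.827, 2.584, 88.041, -1.071, 69.15, -2.905], TCP at [0.202, 0.618, 0.231] pointing down, gripper open.
Joint ranges: [-161.44, 161.44], [-28.35, 127.94], [-78.24, 83.42], [0, 140.83], [-78.03, 258.03], [13.02, 114.36], [-168.23, 168.23]. Speed limits (degrees/s): [147.25, 147.25, 180, 180, 180, 180, 180].

## Interface

Orientations are given as a 3x3 rotation matrix whose columns are the frame's x, y, z axes.
In Python, from bench import * gives the robot as it stands.
- The arm moves only by the tool arm_command, never from a script. Its argument "moves" is a list of rows, each an object of numbers: "fingers": the opening, from 0 (shut) to 1 (fully open); "x", "y", "z": the shift along the world's x, y, z in mm; "wx", "wy", "wz": the turn, a rotation vector about the world's x, y, z in rad. A call has 1 to 20 rows; each row shifts and turns the commanded pose from where the row before left it; what a row does not reach is not made up. A row lasts 1/8 s, in which the tool goes at most 62.5 mm and 10.7 degrees, less where a joint would pass 70% of its speed; a pose out of reach is approached as far as the arm can. A call is refused whole if a number of a shift passes 62.5 or a number of a turn 0.188, either way. A call with a gripper value outside its range is refused whole. The fingers move at their own pace and stop on an object; "squeeze" is the grip in N (left out, the last holds). Time passes only in rows, so rows that do not move let the fingers close. It gives the time, the measured TCP pose, the force and the opening at its end, in the units of the state.
- get_obs(): the state, without advancing time (a new reading comes with each control period).
- capture(name): name is "side" or "top"; returns (picture, depth): 480x640x3 uint8, red, green, blue; 480x640 float32, m along the optical axis (not along the pixel's ray), 0 where there is no reading.
- get_calibration(name): a dict with "fov_y" (degrees; the focal length in pixels is half the picture's height over the tangent of half this angle, whatever the lens; pixels are square), "cx", "cy" (the principal point, pixels), "T" (4x4, takes a point from camera to world coordinates). Camera axes: x right, y up, looking along -z (the intrinsics and any distortion apply to the point x, -y, -z); pixel columns grow to the right and rows downward; lengths in m; the calibration is good to about 2 mm. A picture is of the moment at which its call begins. get_calibration takes no time and is no camera call.
- sign_off(): hands the job in, once; it reports no verdict.
The state is a dict: "time_s": time; "q": joint angles; "dq": joint speeds; "effort": joint torques, N m; "ee_pos": TCP position; "eef_rot": TCP orientation; "wrist_force": force on the tool from outside, world axes, zero at the start; "moment": the same for the moment, N m; "grip_width": finger opening in m.
Only numpy, scipy, OpenCV 4.12 (cv2) and the standard library are available. Lean on these libraries where they do the work, as an engineer would, in place of code of your own. Each camera call takes 0.05 s, during which the arm holds its last target.

## Working session

There is one attempt and no reset: what is moved stays moved. The work goes in short steps, Python scripts to look and compute and a tool call to move; the robot and the scene stay as the last step left them, time stands still between calls to the robot, and variables do not carry over. Pictures are saved under pics/ and viewed, and the job is handed in when it is done.

Besides the shell and the picture viewer there is one more tool, called after "Call:" as name([rows], argument=value, ...), one row to a line, values as JSON. arm_command: Moves the arm, as the interface text tells. Its arguments: {"type":"object","properties":{"moves":{"type":"array","items":{"type":"object","properties":{"fingers":{"type":"number"},"x":{"type":"number"},"y":{"type":"number"},"z":{"type":"number"},"wx":{"type":"number"},"wy":{"type":"number"},"wz":{"type":"number"}}}},"squeeze":{"type":"number"}},"required":["moves"]}

```bash
mkdir -p pics; python3 - <<'E'
from bench import *
import cv2,numpy as np
o=get_obs();print({k:np.round(v,3).tolist() for k,v in o.items()})
for n in("side","top"):
    p,d=capture(n);cv2.imwrite(f"pics/{n}0.png",p[:,:,::-1]);np.savez(f"{n}0.npz",p=p,d=d)
    c=get_calibration(n);print(n,c)
E
```

```text
{'time_s': 0.0, 'q': [-77.521, 22.872, 2.579, 88.113, -1.071, 69.148, -2.906], 'dq': [0.035, -0.093, -0.018, -0.039, -0.047, 0.022, 0.027], 'effort': [-0.0, -47.512, 1.365, -25.422, 0.012, 0.01, 0.0], 'ee_pos': [0.202, 0.617, 0.23], 'eef_rot': [[-0.0, -0.95, 0.311], [-0.002, 0.311, 0.95], [-1.0, -0.0, -0.002]], 'wrist_force': [0.057, 0.11, -0.106], 'moment': [-0.108, 0.06, -0.005], 'grip_width': 0.085}
side {'fov_y': 47.44838322526573, 'cx': 326.3388779926348, 'cy': 231.01225898098997, 'T': array([[-0.76150816,  0.47731849, -0.43848874,  0.03100461],
       [-0.64788837, -0.54114907,  0.53609546,  0.66309691],
       [ 0.0186005 ,  0.69233283,  0.72133853,  1.01770862],
       [ 0.        ,  0.        ,  0.        ,  1.        ]])}
top {'fov_y': 43.258132658595954, 'cx': 321.1968805241731, 'cy': 240.27254506274008, 'T': array([[ 0.01522798,  0.99166394, -0.12794815,  0.37305761],
       [-0.99984136,  0.0162845 ,  0.00721535,  0.01302925],
       [ 0.00923877,  0.12781798,  0.99175461,  1.80566755],
       [ 0.        ,  0.        ,  0.        ,  1.        ]])}
```

View pics/side0.png

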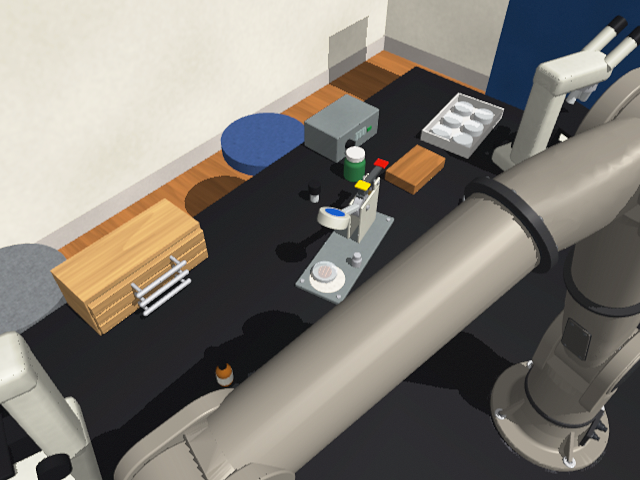

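View pics/top0.png

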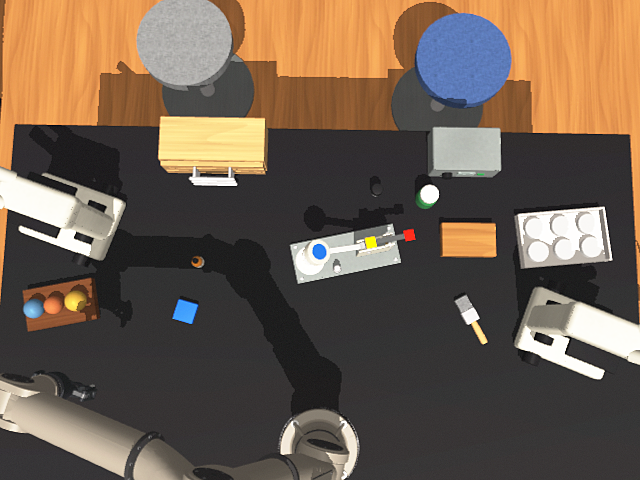

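The side view shows the red pad at about (381,163), yellow at (362,186) and the blue pad at (336,212). In the top view they are at (409,235), (371,243) and (319,251). Next I'll measure them.

```bash
cat > h.py <<'E'
from bench import *
import cv2,numpy as np
def look(n,tag):
    p,d=capture(n);cv2.imwrite(f"pics/{n}{tag}.png",p[:,:,::-1]);return p,d
def ray(n,u,v):
    c=get_calibration(n);f=240/np.tan(np.radians(c["fov_y"]/2));T=np.array(c["T"])
    r=np.array([(u-c["cx"])/f,-(v-c["cy"])/f,-1.]);return T[:3,3],T[:3,:3]@r
def blobs(p,roi):
    h=cv2.cvtColor(p,cv2.COLOR_RGB2HSV);H,S,V=cv2.split(h)
    m={"red":((H<6)|(H>174))&(S>180)&(V>90),"yellow":(H>24)&(H<34)&(S>180)&(V>120),"blue":(H>100)&(H<120)&(S>150)&(V>100)}
    x0,y0,x1,y1=roi;o={}
    for k,q in m.items():
        w=np.zeros_like(q,np.uint8);w[y0:y1,x0:x1]=q[y0:y1,x0:x1]
        n,l,s,c=cv2.connectedComponentsWithStats(w)
        if n>1:
            i=1+np.argmax(s[1:,4]);o[k]=(c[i],s[i].tolist(),l==i)
    return o
ROI={"side":(290,140,410,260),"top":(285,200,425,290)}
def measure(tag):
    R={}
    for n in("side","top"):
        p,d=look(n,tag)
        for k,(c,s,m) in blobs(p,ROI[n]).items():
            z=np.median(d[m]);o,r=ray(n,*c);R[n,k]=(o,r)
            print(n,k,np.round(c,1),s,"depthpt",np.round(o+r*z,4))
    for k in("red","yellow","blue"):
        if("side",k)in R and("top",k)in R:
            a,r=R["side",k];b,t=R["top",k]
            s=np.linalg.lstsq(np.c_[r,-t],b-a,rcond=None)[0]
            P,Q=a+r*s[0],b+t*s[1];print(k,"tri",np.round((P+Q)/2,4),"gap",round(np.linalg.norm(P-Q),4))
E
python3 - <<'E'
from h import *
measure("1")
E
```

```text
side red [380.9 162.7] [374, 158, 15, 11, 98] depthpt [ 0.6015 -0.2404  0.1623]
side yellow [362.2 184.9] [355, 180, 16, 11, 104] depthpt [ 0.5767 -0.1314  0.1756]
side blue [334.8 212. ] [326, 209, 19, 7, 87] depthpt [0.5468 0.0058 0.207 ]
top red [409.  234.5] [403, 229, 13, 13, 117] depthpt [ 0.6048 -0.2394  0.1632]
top yellow [370.5 242. ] [365, 237, 12, 11, 102] depthpt [ 0.5808 -0.1328  0.176 ]
top blue [319.  251.1] [313, 244, 13, 15, 160] depthpt [0.5501 0.0069 0.2083]
red tri [ 0.6035 -0.2405  0.1615] gap 0.0034
yellow tri [ 0.5801 -0.1338  0.1724] gap 0.0028
blue tri [0.5488 0.006  0.2062] gap 0.0035
```

Measured geometry:
- Stand x axis is about (-0.215, 0.977), and the hinge is at about (0.579, -0.130).
- The boom stands at about 0.49 rad, and the pawl is resting at about 0.1.

I'll shut the fingers and go over the red pad.

Call:
arm_command([
  {"fingers":0,"x":50,"y":-36,"z":12},
  {"x":50,"y":-36,"z":12},
  {"x":50,"y":-36,"z":12},
  {"x":50,"y":-36,"z":12},
  {"x":50,"y":-36,"z":12},
  {"x":50,"y":-36,"z":12},
  {"x":12.5,"y":-50},
  {"x":12.5,"y":-50},
  {"x":12.5,"y":-50},
  {"x":12.5,"y":-50},
  {"x":12.5,"y":-50},
  {"x":12.5,"y":-50},
  {"x":12.5,"y":-50},
  {"x":12.5,"y":-50},
  {"y":-48},
  {"y":-48},
  {"y":-48},
  {"y":-48},
  {"y":-48},
  {},
], squeeze=30)

```text
schema error: expected keys fingers, x, y, z, wx, wy, wz
```

```bash
python3 - <<'E'
from h import *
o=get_obs();print({k:np.round(v,3).tolist() for k,v in o.items()})
look("side","2")
E
```

```text
{'time_s': 0.2, 'q': [-77.519, 22.856, 2.581, 88.085, -1.072, 69.149, -2.903], 'dq': [-0.047, -0.053, -0.087, -0.223, -0.013, -0.066, -0.076], 'effort': [0.001, -47.5, 1.364, -25.421, 0.012, 0.007, 0.0], 'ee_pos': [0.202, 0.617, 0.231], 'eef_rot': [[-0.0, -0.95, 0.311], [-0.001, 0.311, 0.95], [-1.0, -0.0, -0.001]], 'wrist_force': [-0.08, 0.311, 0.598], 'moment': [0.009, 0.021, -0.008], 'grip_width': 0.085}
```

View pics/side2.png

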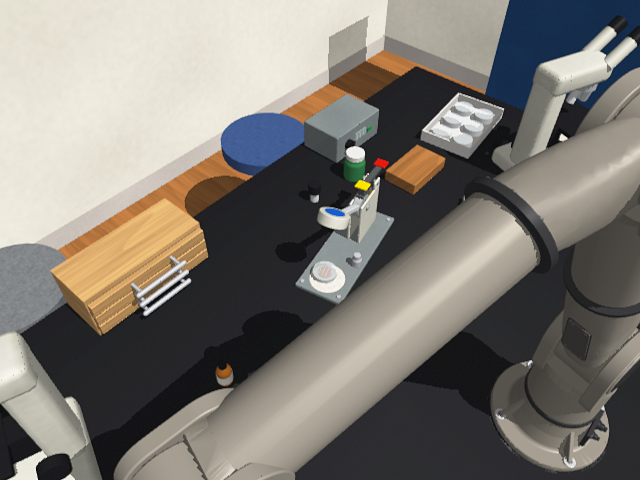

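The call was refused and nothing moved, because every row needs all seven keys.

Call:
arm_command([
  {"fingers":0,"x":50,"y":-36,"z":12,"wx":0,"wy":0,"wz":0},
  {"fingers":0,"x":50,"y":-36,"z":12,"wx":0,"wy":0,"wz":0},
  {"fingers":0,"x":50,"y":-36,"z":12,"wx":0,"wy":0,"wz":0},
  {"fingers":0,"x":50,"y":-36,"z":12,"wx":0,"wy":0,"wz":0},
  {"fingers":0,"x":50,"y":-36,"z":12,"wx":0,"wy":0,"wz":0},
  {"fingers":0,"x":50,"y":-36,"z":12,"wx":0,"wy":0,"wz":0},
  {"fingers":0,"x":12,"y":-50,"z":0,"wx":0,"wy":0,"wz":0},
  {"fingers":0,"x":12,"y":-50,"z":0,"wx":0,"wy":0,"wz":0},
  {"fingers":0,"x":12,"y":-50,"z":0,"wx":0,"wy":0,"wz":0},
  {"fingers":0,"x":12,"y":-50,"z":0,"wx":0,"wy":0,"wz":0},
  {"fingers":0,"x":0,"y":0,"z":0,"wx":0,"wy":0,"wz":0},
], squeeze=30)

```text
time_s: 1.62
ee_pos: [0.5507, 0.1962, 0.3035]
eef_rot: [[0.001, -0.947, 0.321], [-0.002, 0.321, 0.947], [-1.0, -0.002, -0.002]]
wrist_force: [-0.3, 0.9, 0.4]
grip_width: 0.0
```

Call:
arm_command([
  {"fingers":0,"x":6,"y":-48,"z":0,"wx":0,"wy":0,"wz":0},
  {"fingers":0,"x":6,"y":-48,"z":0,"wx":0,"wy":0,"wz":0},
  {"fingers":0,"x":6,"y":-48,"z":0,"wx":0,"wy":0,"wz":0},
  {"fingers":0,"x":6,"y":-48,"z":0,"wx":0,"wy":0,"wz":0},
  {"fingers":0,"x":6,"y":-48,"z":0,"wx":0,"wy":0,"wz":0},
  {"fingers":0,"x":6,"y":-48,"z":0,"wx":0,"wy":0,"wz":0},
  {"fingers":0,"x":6,"y":-48,"z":0,"wx":0,"wy":0,"wz":0},
  {"fingers":0,"x":6,"y":-48,"z":0,"wx":0,"wy":0,"wz":0},
  {"fingers":0,"x":5,"y":-52,"z":-20,"wx":0,"wy":0,"wz":0},
  {"fingers":0,"x":0,"y":0,"z":-40,"wx":0,"wy":0,"wz":0},
  {"fingers":0,"x":0,"y":0,"z":-40,"wx":0,"wy":0,"wz":0},
  {"fingers":0,"x":0,"y":0,"z":0,"wx":0,"wy":0,"wz":0},
], squeeze=30)

```text
time_s: 3.12
ee_pos: [0.6005, -0.231, 0.1994]
eef_rot: [[-0.007, -0.951, 0.31], [0.003, 0.31, 0.951], [-1.0, 0.008, 0.001]]
wrist_force: [0.1, 0.8, 0.2]
grip_width: 0.0001
```

```bash
python3 - <<'E'
from h import *
o=get_obs();print({k:np.round(v,3).tolist() for k,v in o.items()})
p,d=look("side","3");cv2.imwrite("pics/side3z.png",cv2.resize(p[100:300,250:450,::-1],(600,600)))
E
```

```text
{'time_s': 3.125, 'q': [-2.653, 25.992, 27.536, 91.341, -12.794, 66.267, 99.705], 'dq': [-0.476, -2.476, 1.282, -4.598, 0.571, 0.801, -0.127], 'effort': [0.713, -44.523, 6.638, -23.48, 0.038, -0.14, 0.025], 'ee_pos': [0.6, -0.231, 0.199], 'eef_rot': [[-0.007, -0.951, 0.31], [0.003, 0.31, 0.951], [-1.0, 0.008, 0.001]], 'wrist_force': [0.137, 0.808, 0.224], 'moment': [0.027, -0.039, 0.017], 'grip_width': 0.0}
```

View pics/side3z.png

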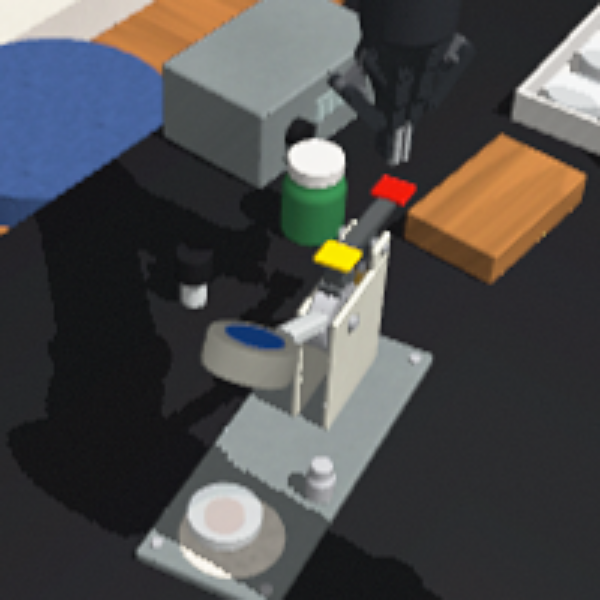

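The fingers are above the red pad, which sits at (395,188) in the zoomed view. I'll press it now.

Call:
arm_command([
  {"fingers":0,"x":3,"y":-10,"z":-10,"wx":0,"wy":0,"wz":0},
  {"fingers":0,"x":0,"y":0,"z":-12,"wx":0,"wy":0,"wz":0},
  {"fingers":0,"x":0,"y":0,"z":-10,"wx":0,"wy":0,"wz":0},
  {"fingers":0,"x":0,"y":0,"z":-8,"wx":0,"wy":0,"wz":0},
  {"fingers":0,"x":0,"y":0,"z":-6,"wx":0,"wy":0,"wz":0},
  {"fingers":0,"x":0,"y":0,"z":-4,"wx":0,"wy":0,"wz":0},
  {"fingers":0,"x":0,"y":0,"z":0,"wx":0,"wy":0,"wz":0},
], squeeze=30)

```text
time_s: 4.05
ee_pos: [0.605, -0.243, 0.1526]
eef_rot: [[-0.001, -0.95, 0.311], [0.001, 0.311, 0.95], [-1.0, 0.001, 0.0]]
wrist_force: [-0.3, 0.2, 0.0]
grip_width: -0.0002
```

```bash
python3 - <<'E'
from h import *
measure("4")
E
```

```text
side red [381.  168.3] [374, 165, 14, 8, 56] depthpt [ 0.598  -0.2382  0.1476]
side yellow [363.8 178. ] [357, 174, 15, 8, 70] depthpt [ 0.5787 -0.1386  0.1909]
side blue [334.8 212. ] [326, 209, 19, 7, 87] depthpt [0.5468 0.0057 0.2069]
top yellow [374.2 240.9] [369, 236, 11, 11, 96] depthpt [ 0.582  -0.1414  0.1901]
top blue [318.9 251.1] [313, 244, 13, 15, 161] depthpt [0.55   0.0069 0.2076]
yellow tri [ 0.5818 -0.1421  0.187 ] gap 0.0013
blue tri [0.5487 0.006  0.2063] gap 0.0034
```

The pawl has snapped free: yellow is now at z 0.190, red at 0.148, and the boom hasn't moved. Next I'll go up and over the lamp.

Call:
arm_command([
  {"fingers":0,"x":0,"y":0,"z":50,"wx":0,"wy":0,"wz":0},
  {"fingers":0,"x":0,"y":0,"z":50,"wx":0,"wy":0,"wz":0},
  {"fingers":0,"x":-11,"y":50,"z":10,"wx":0,"wy":0,"wz":0},
  {"fingers":0,"x":-11,"y":50,"z":0,"wx":0,"wy":0,"wz":0},
  {"fingers":0,"x":-11,"y":50,"z":0,"wx":0,"wy":0,"wz":0},
  {"fingers":0,"x":-11,"y":50,"z":0,"wx":0,"wy":0,"wz":0},
  {"fingers":0,"x":-11,"y":50,"z":0,"wx":0,"wy":0,"wz":0},
  {"fingers":0,"x":0,"y":0,"z":-15,"wx":0,"wy":0,"wz":0},
  {"fingers":0,"x":0,"y":0,"z":-15,"wx":0,"wy":0,"wz":0},
  {"fingers":0,"x":0,"y":0,"z":0,"wx":0,"wy":0,"wz":0},
], squeeze=30)

```text
time_s: 5.4
ee_pos: [0.5492, 0.0046, 0.2315]
eef_rot: [[-0.003, -0.949, 0.314], [-0.001, 0.314, 0.949], [-1.0, 0.003, -0.002]]
wrist_force: [0.7, -0.9, 0.3]
grip_width: 0.0001
```

```bash
python3 - <<'E'
from h import *
p,d=look("side","5");cv2.imwrite("pics/side5z.png",cv2.resize(p[100:300,250:450,::-1],(600,600)))
o=get_obs();print({k:np.round(o[k],3).tolist() for k in("q","ee_pos")})
E
```

```text
{'q': [-25.033, 13.458, 23.818, 102.25, -5.871, 65.601, 72.314], 'ee_pos': [0.55, 0.005, 0.232]}
```

View pics/side5z.png

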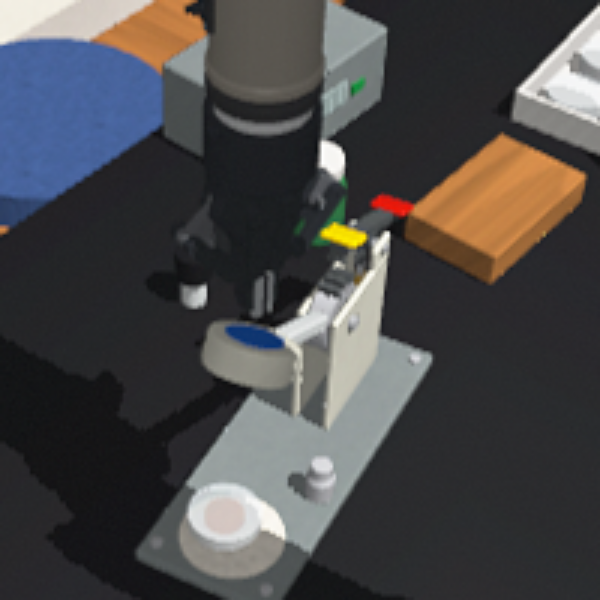

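The shut fingers are just above the blue pad, at (255,330) in the zoom. Now I'll push the lamp down along its arc.

Call:
arm_command([
  {"fingers":0,"x":0,"y":2,"z":-10,"wx":0,"wy":0,"wz":0},
  {"fingers":0,"x":0,"y":2,"z":-8,"wx":0,"wy":0,"wz":0},
  {"fingers":0,"x":-1,"y":4,"z":-8,"wx":0,"wy":0,"wz":0},
  {"fingers":0,"x":-1,"y":4,"z":-8,"wx":0,"wy":0,"wz":0},
  {"fingers":0,"x":-1,"y":3,"z":-8,"wx":0,"wy":0,"wz":0},
  {"fingers":0,"x":-1,"y":3,"z":-8,"wx":0,"wy":0,"wz":0},
  {"fingers":0,"x":-1,"y":3,"z":-8,"wx":0,"wy":0,"wz":0},
  {"fingers":0,"x":-1,"y":2,"z":-8,"wx":0,"wy":0,"wz":0},
  {"fingers":0,"x":0,"y":2,"z":-8,"wx":0,"wy":0,"wz":0},
  {"fingers":0,"x":0,"y":1,"z":-8,"wx":0,"wy":0,"wz":0},
  {"fingers":0,"x":0,"y":0,"z":-6,"wx":0,"wy":0,"wz":0},
  {"fingers":0,"x":0,"y":0,"z":0,"wx":0,"wy":0,"wz":0},
], squeeze=30)

```text
time_s: 6.95
ee_pos: [0.5433, 0.0319, 0.144]
eef_rot: [[-0.002, -0.95, 0.312], [-0.001, 0.312, 0.95], [-1.0, 0.002, -0.002]]
wrist_force: [0.1, 0.3, 0.1]
grip_width: -0.0004
```

```bash
python3 - <<'E'
from h import *
measure("6")
p=cv2.imread("pics/side6.png");cv2.imwrite("pics/side6z.png",cv2.resize(p[100:300,250:450],(600,600)))
E
```

```text
side red [380.7 167.9] [374, 165, 14, 8, 66] depthpt [ 0.6005 -0.2406  0.1461]
side yellow [363.9 178.1] [357, 174, 15, 8, 71] depthpt [ 0.5786 -0.1389  0.1907]
side blue [328.3 241.7] [319, 236, 19, 11, 112] depthpt [0.5372 0.0363 0.1453]
top red [408.3 235.3] [403, 230, 11, 12, 103] depthpt [ 0.6048 -0.24    0.1469]
top yellow [374.2 240.9] [369, 236, 11, 11, 95] depthpt [ 0.582  -0.1415  0.1904]
red tri [ 0.6034 -0.2414  0.1444] gap 0.004
yellow tri [ 0.5818 -0.1422  0.1869] gap 0.0015
```

View pics/side6z.png

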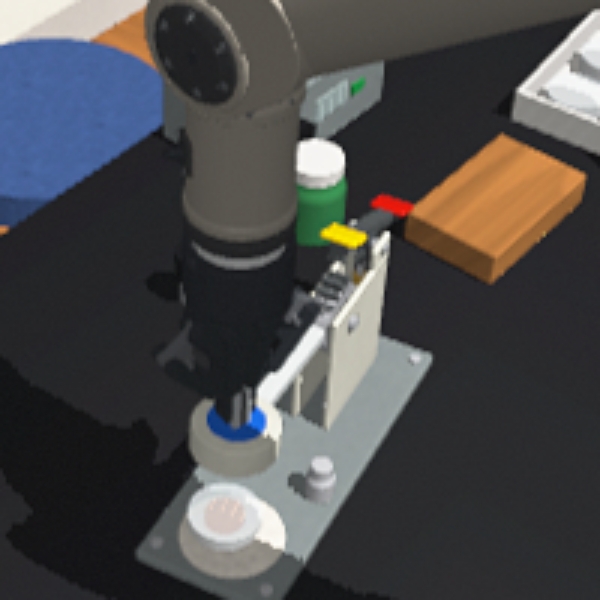

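It follows well: the lamp top is at z 0.145 and the pawl is still free. I'll push the last bit onto the stop.

Call:
arm_command([
  {"fingers":0,"x":0,"y":0,"z":-6,"wx":0,"wy":0,"wz":0},
  {"fingers":0,"x":0,"y":0,"z":-5,"wx":0,"wy":0,"wz":0},
  {"fingers":0,"x":0,"y":0,"z":-3,"wx":0,"wy":0,"wz":0},
  {"fingers":0,"x":0,"y":0,"z":-2,"wx":0,"wy":0,"wz":0},
  {"fingers":0,"x":0,"y":0,"z":0,"wx":0,"wy":0,"wz":0},
], squeeze=30)

```text
time_s: 7.68
ee_pos: [0.5443, 0.0327, 0.129]
eef_rot: [[0.0, -0.95, 0.311], [0.0, 0.311, 0.95], [-1.0, -0.0, 0.0]]
wrist_force: [-0.4, 0.6, 2.5]
grip_width: 0.0001
```

Call:
arm_command([
  {"fingers":0,"x":0,"y":0,"z":-2,"wx":0,"wy":0,"wz":0},
  {"fingers":0,"x":0,"y":0,"z":0,"wx":0,"wy":0,"wz":0},
], squeeze=30)

```text
time_s: 7.92
ee_pos: [0.5444, 0.0327, 0.1288]
eef_rot: [[0.0, -0.95, 0.312], [0.001, 0.312, 0.95], [-1.0, 0.0, 0.001]]
wrist_force: [-5.3, 1.8, 13.5]
grip_width: -0.0001
```

The force rose to 13.5 N with no further travel, so the lamp is on its stop. I'll retreat and go over the yellow pad.

Call:
arm_command([
  {"fingers":0,"x":0,"y":0,"z":15,"wx":0,"wy":0,"wz":0},
  {"fingers":0,"x":0,"y":0,"z":50,"wx":0,"wy":0,"wz":0},
  {"fingers":0,"x":0,"y":0,"z":50,"wx":0,"wy":0,"wz":0},
  {"fingers":0,"x":9,"y":-43,"z":0,"wx":0,"wy":0,"wz":0},
  {"fingers":0,"x":9,"y":-43,"z":0,"wx":0,"wy":0,"wz":0},
  {"fingers":0,"x":9,"y":-43,"z":0,"wx":0,"wy":0,"wz":0},
  {"fingers":0,"x":9,"y":-43,"z":0,"wx":0,"wy":0,"wz":0},
  {"fingers":0,"x":0,"y":0,"z":0,"wx":0,"wy":0,"wz":0},
  {"fingers":0,"x":0,"y":0,"z":0,"wx":0,"wy":0,"wz":0},
], squeeze=30)

```text
time_s: 9.05
ee_pos: [0.5801, -0.1393, 0.2419]
eef_rot: [[-0.0, -0.95, 0.312], [0.0, 0.312, 0.95], [-1.0, 0.0, 0.0]]
wrist_force: [-0.2, -0.7, -0.2]
grip_width: -0.0001
```

```bash
python3 - <<'E'
from h import *
measure("7")
p=cv2.imread("pics/side7.png");cv2.imwrite("pics/side7z.png",cv2.resize(p[100:300,250:450],(600,600)))
E
```

```text
side red [380.8 168. ] [374, 165, 14, 8, 65] depthpt [ 0.6005 -0.241   0.1458]
side yellow [363.9 178.1] [357, 174, 15, 8, 72] depthpt [ 0.5786 -0.1387  0.1907]
side blue [327.8 244.5] [319, 238, 19, 14, 212] depthpt [0.5419 0.0321 0.1292]
top red [410.8 236.6] [408, 230, 6, 12, 43] depthpt [ 0.6016 -0.2472  0.1456]
top blue [309.2 256.2] [302, 249, 15, 15, 173] depthpt [0.5441 0.0334 0.1303]
red tri [ 0.6034 -0.2476  0.1399] gap 0.0022
blue tri [0.5431 0.0327 0.1291] gap 0.0027
```

View pics/side7z.png

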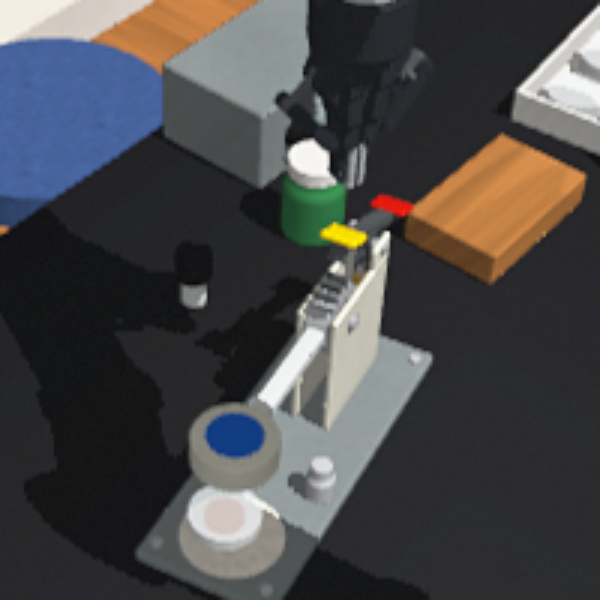

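The boom is down, with the lamp top at z 0.130 and level. Now I'll press the yellow pad from 0.190 to about 0.17.

Call:
arm_command([
  {"fingers":0,"x":0,"y":0,"z":-25,"wx":0,"wy":0,"wz":0},
  {"fingers":0,"x":0,"y":0,"z":-20,"wx":0,"wy":0,"wz":0},
  {"fingers":0,"x":0,"y":2,"z":-8,"wx":0,"wy":0,"wz":0},
  {"fingers":0,"x":0,"y":1,"z":-8,"wx":0,"wy":0,"wz":0},
  {"fingers":0,"x":0,"y":0,"z":-6,"wx":0,"wy":0,"wz":0},
  {"fingers":0,"x":0,"y":0,"z":-4,"wx":0,"wy":0,"wz":0},
  {"fingers":0,"x":0,"y":0,"z":-2,"wx":0,"wy":0,"wz":0},
  {"fingers":0,"x":0,"y":0,"z":0,"wx":0,"wy":0,"wz":0},
  {"fingers":0,"x":0,"y":0,"z":0,"wx":0,"wy":0,"wz":0},
], squeeze=30)

```text
time_s: 10.28
ee_pos: [0.5801, -0.1365, 0.1697]
eef_rot: [[0.0, -0.95, 0.312], [0.0, 0.312, 0.95], [-1.0, 0.0, 0.0]]
wrist_force: [-2.2, 1.0, 6.2]
grip_width: -0.0002
```

```bash
python3 - <<'E'
from h import *
measure("8")
E
```

```text
side red [384.4 162.3] [381, 158, 8, 9, 42] depthpt [ 0.5905 -0.2385  0.1707]
side yellow [361.6 188.4] [354, 184, 16, 9, 79] depthpt [ 0.5741 -0.1266  0.1694]
side blue [327.8 244.6] [319, 238, 19, 14, 211] depthpt [0.5412 0.0329 0.1302]
top red [409.4 234.8] [404, 228, 11, 13, 102] depthpt [ 0.6032 -0.2397  0.1689]
top blue [309.2 256.2] [302, 249, 15, 15, 173] depthpt [0.5442 0.0334 0.1297]
red tri [ 0.5993 -0.243   0.1643] gap 0.0103
blue tri [0.5431 0.0327 0.129 ] gap 0.0027
```

The pawl is latched: red is at 0.170 and yellow at 0.169, with 6 N still on the pad. I'll retreat straight up and check.

Call:
arm_command([
  {"fingers":0,"x":0,"y":0,"z":15,"wx":0,"wy":0,"wz":0},
  {"fingers":0,"x":0,"y":0,"z":50,"wx":0,"wy":0,"wz":0},
  {"fingers":0,"x":0,"y":0,"z":50,"wx":0,"wy":0,"wz":0},
  {"fingers":0,"x":-10,"y":50,"z":10,"wx":0,"wy":0,"wz":0},
  {"fingers":0,"x":-20,"y":50,"z":0,"wx":0,"wy":0,"wz":0},
  {"fingers":0,"x":-20,"y":50,"z":0,"wx":0,"wy":0,"wz":0},
  {"fingers":0,"x":-20,"y":50,"z":0,"wx":0,"wy":0,"wz":0},
  {"fingers":0,"x":-20,"y":50,"z":0,"wx":0,"wy":0,"wz":0},
  {"fingers":0,"x":0,"y":0,"z":0,"wx":0,"wy":0,"wz":0},
  {"fingers":0,"x":0,"y":0,"z":0,"wx":0,"wy":0,"wz":0},
], squeeze=30)

```text
time_s: 11.62
ee_pos: [0.4907, 0.1129, 0.2947]
eef_rot: [[0.002, -0.95, 0.312], [-0.0, 0.312, 0.95], [-1.0, -0.002, 0.0]]
wrist_force: [0.4, 0.3, 0.2]
grip_width: 0.0
```

```bash
python3 - <<'E'
from h import *
measure("9")
p=cv2.imread("pics/side9.png");cv2.imwrite("pics/side9z.png",cv2.resize(p[100:300,250:450],(600,600)))
E
```

```text
side red [381. 161.] [374, 156, 15, 11, 103] depthpt [ 0.6006 -0.2385  0.1694]
side yellow [361.7 187.2] [354, 182, 16, 11, 113] depthpt [ 0.5767 -0.1302  0.1694]
side blue [327.9 244.6] [319, 238, 19, 14, 212] depthpt [0.5415 0.0324 0.1297]
top red [408.8 234.4] [403, 228, 12, 13, 118] depthpt [ 0.6043 -0.2382  0.169 ]
top yellow [369.5 242.3] [364, 237, 12, 12, 99] depthpt [ 0.5807 -0.1307  0.1698]
top blue [309.2 256.1] [302, 249, 15, 15, 172] depthpt [0.5442 0.0335 0.1304]
red tri [ 0.603  -0.2391  0.168 ] gap 0.0034
yellow tri [ 0.5797 -0.1318  0.167 ] gap 0.0032
blue tri [0.5431 0.0327 0.1291] gap 0.0029
```

View pics/side9z.png

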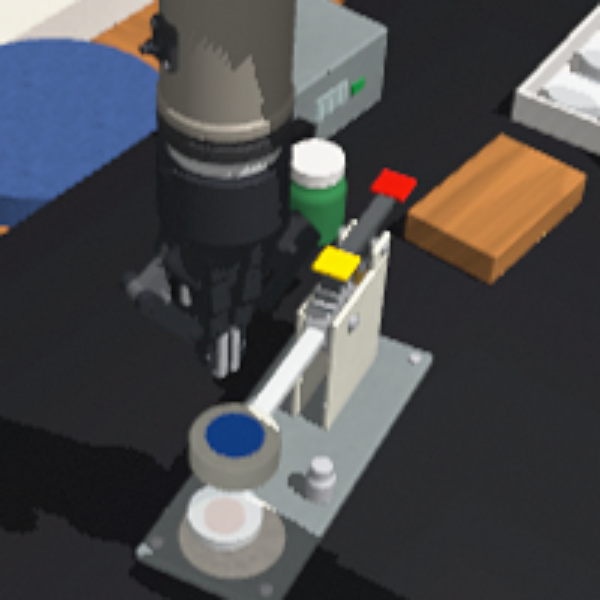

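View pics/top9.png

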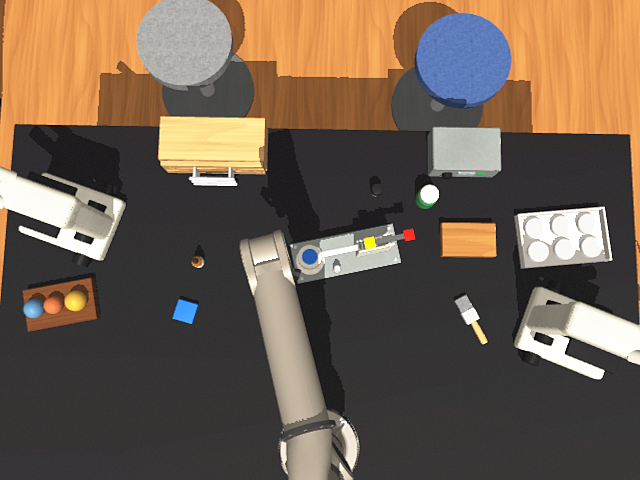

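The final pictures show the red and yellow pads level at 0.169 m and the lamp top at 0.130 m. The bystanders sit at the same pixels as at the start, and the arm is clear of everything, so I'm handing in.

```bash
python3 -c "
from bench import *
print(sign_off())"
```

```text
the job is handed in; nothing more can be done
None
```

The lamp is down on its lower stop with the pawl latched, and I handed the job in at about 11.7 s. The sign-off gives no verdict, so the result rests on my own checks.

1. **Release:** I pressed the red end with the shut fingertips until it snapped free. Yellow stood at z 0.190 m and red at 0.147 m, with the boom still up at about 0.49 rad.
2. **Lamp down:** I pushed the lamp along its arc to the lower stop. The tip stopped at z 0.129 m while the force rose to 13.5 N.
3. **Latch:** I pressed the yellow end back until the pawl latched, with about 6 N at the end of the press.

**Last checks, arm withdrawn:**
- The red and yellow pads are level at z 0.169 m, so the pawl is at about 0 rad.
- The lamp top is at z 0.130 m, so the boom is at about 0 rad.
- The wrist force is back to about zero, and nothing is touching the gripper.
- By eye, the dish, objective and other bystanders are where they started in the pictures. I did not measure their positions.

One call was refused at the start because its rows lacked some keys; nothing moved. The two camera views disagreed by about 3 mm on the pads in the final check. They were 10 mm apart on the red pad during the yellow press, when the gripper partly hid it; the final pictures showed it clearly.

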